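# Prise open the shaker tin and set out the topping shakers

### The arm

A 6-joint arm with a two-finger parallel gripper is mounted at the origin on a cart in front of the work surface, level with it; the furniture and walls round the work are solid. World frame = base frame: x ahead of the robot, y to its left, z up, the work surface at z = 0. Lengths are in m, angles in rad, forces in N, time in s.
With the tool pointing down it reaches from about 0.35 to 0.925 m from the base axis. Payload 6.4 kg.
Tool frame: the origin (TCP) lies between the finger pads; the fingertips stand 17 mm ahead of it and the grasp point (between the pads) lies 2 mm behind it (arm.tips_ahead is the distance from the TCP to the fingertips, in m); z points along the fingers, y is the line along which they close (so a half turn about z gives the same grasp; the last joint's range is limited). The gripper opens to 85 mm and grips with 20 to 120 N. Pads are 22 mm wide; open, the fingers measure 114 mm over their backs; the gripper's body (76 mm by 85 mm) begins 54 mm behind the grasp point. The pads swing forward as they close: fully open they stand 13 mm farther back than shut.
Start: joints at [-1.397, 0.245, 1.558, -0, 1.339, -0.174], TCP at [0.222, -0.611, 0.248] pointing down, gripper open.
Joint ranges: [-3.13, 3.13], [-1.02, 2.26], [0.13, 2.54], [-0.95, 4.09], [0.21, 2.88], [-2.74, 2.74]. Speed limits (rad/s): [2.57, 2.57, 3.14, 3.14, 3.14, 3.14].

### API

Orientations are given as a unit quaternion [w, x, y, z].
In Python, from cell import sense, imaging, arm gives the robot as it stands.
- The arm moves only by the tool play_rows, never from a script. Its argument "increments" is one flat list of numbers, 7 for each row, row after row: the finger opening in cm, from 0 to 8.54, then the shift along the tool's x, y, z in cm, then the turn, a rotation vector about the tool's x, y, z in degrees. In form: [fingers, tx, ty, tz, rx, ry, rz, fingers, tx, ty, tz, rx, ry, rz, ...]. A call has 1 to 8 rows; each row shifts and turns the commanded pose from where the row before left it, along the tool's axes as they then stand; what a row does not reach is not made up. A row lasts 1/8 s, in which the tool goes at most 62.5 mm and 10.7 degrees, less where a joint would pass 70% of its speed; a pose out of reach is approached as far as the arm can. A call is refused whole if a number of a shift passes 6.25 or a number of a turn 10.7, either way. A call with a gripper value outside its range is refused whole. The fingers move at their own pace and stop on an object; "grip_force" is the grip in N (left out, the last holds). Time passes only in rows, so rows that do not move let the fingers close. It gives the time, the measured TCP pose, the force, the opening and the grip force at its end, in the units of the state.
- sense(): the state, without advancing time (a new reading comes with each control period).
- imaging.read_camera(name): name is "side" or "top"; returns the picture (400x640x3 uint8, red, green, blue); there is no depth.
- imaging.camera_info(name): a dict with "intrinsics" (3x3 intrinsics, pixels), "k1" (the pictures are not rectified: a ray, as slopes to the right and down, at radius r is drawn at 1 + k1 r^2 times it, then the intrinsics apply), "eye" and "rotation" of the camera in the world. Camera axes: x right, y up, looking along -z (the intrinsics and any distortion apply to the point x, -y, -z); pixel columns grow to the right and rows downward; lengths in m; the calibration is good to about 2 mm. A picture is of the moment at which its call begins. camera_info takes no time and is no camera call.
- arm.sign_off(): hands the job in; it is judged then, once.
The state is a dict: "clock": time; "joints": joint angles; "joint_vel": joint speeds; "joint_efforts": joint torques, N m; "position": TCP position; "orientation": TCP orientation; "ft_force": force on the tool from outside, world axes, zero at the start; "ft_torque": the same for the moment, N m; "gripper_width": opening from 0.0 (shut) to 1.0 (fully open); "gripper_force": force on a finger pad.
Only numpy, scipy, OpenCV 4.12 (cv2) and the standard library are available. Lean on these libraries where they do the work, as an engineer would, in place of code of your own. Each camera call takes 0.05 s, during which the arm holds its last target. There are 200 camera calls.

### The job

Open the station: lever up the snapped-shut lid of the storage tin with the palette knife that lies on it, swing the lid right open, then lay the knife flat on the bare worktop. Stand every topping shaker from the tin upright on the wooden serving tray, and then press the tin's lid down until it snaps fully shut again. Do not tip a shaker over and leave the bell, the mug and the bowl where they are.

Things in the scene. Friction and masses are not known exactly. Their poses are not given: they have to be found in the camera images.
- tin: Fixed white enamelled storage tin, open-topped box 160 (its x, depth) x 220 (its y, width) x 96 high, walls and floor 4 mm; origin at the centre of its underside, z up. Its front with the prising slot faces its -x (to the robot's right), its lid is hinged along the top of its far (+x) wall. Only its place and yaw vary.
- tin_lid (a joint): Lid angle, rad: 0 shut, grows as the front edge rises, stop at 1.65. Two spring catches inside the front wall hold it shut: near the front edge it takes about 7 N upward to free it, over the first 6 mm (0.04 rad) of rise, and about 7 N downward to snap it shut again from 11 mm up. Beyond that the lid stays at any angle where it is left (stiff hinge).
- tin_slot (a point): Middle of the sill of the prising slot, on the tin's outer front face, 89 mm above the worktop: the front wall is cut down here over a width of 64 mm, which leaves a slot 7 mm high (89 to 96 mm) between its rounded sill and the lid's underside. x points into the tin.
- tin_hinge (a point): Middle of the lid's hinge line, at the top of the far wall, at the height of the shut lid's underside (96 mm); the hinge line runs along the tin's y. The hinge has 0.2 N m of friction, the lid weighs 0.15 kg.
- lid_front (a point): Middle of the lid's front edge, half way through its thickness; moves with the lid. The lid is a flat 6 mm plate, 160 x 220, without a handle; shut, it lies on the walls (underside 96 mm above the worktop, top 102) and is flush with them all round.
- knife: Palette knife, loose, 195 long, 0.11 kg, lying flat across the tin's lid at the start. Along its x: wooden handle from -105 to 0 mm (22 wide, 18 high), stiff flat steel blade from 0 to +90 mm (24 wide, 3 thick, round tip). Origin on the underside at the joint of handle and blade, z up; the blade's mid-plane is 8.5 mm above the underside.
- knife_tip (a point): Tip of the knife's blade, in the blade's mid-plane.
- shaker1: Steel topping shaker, round, 48 diameter, 77 high with a low domed dark sieve lid (straight wall up to 64 mm), 0.13 to 0.25 kg; stands upright inside the tin at the start. Origin at the centre of its foot, z up. One of up to four alike; from two to four are there.
- shaker2: Steel topping shaker, round, 48 diameter, 77 high with a low domed dark sieve lid (straight wall up to 64 mm), 0.13 to 0.25 kg; stands upright inside the tin at the start. Origin at the centre of its foot, z up. One of up to four alike; from two to four are there.
- shaker3: Steel topping shaker, round, 48 diameter, 77 high with a low domed dark sieve lid (straight wall up to 64 mm), 0.13 to 0.25 kg; stands upright inside the tin at the start. Origin at the centre of its foot, z up. One of up to four alike; from two to four are there.
- shaker4: Steel topping shaker, round, 48 diameter, 77 high with a low domed dark sieve lid (straight wall up to 64 mm), 0.13 to 0.25 kg; stands upright inside the tin at the start. Origin at the centre of its foot, z up. One of up to four alike; from two to four are there.
- tray: Wooden serving tray on short rubber feet, does not move; outside 172 (its x) x 222 (its y), inside 156 x 206, floor 13 mm and rim 23 mm above the worktop, a low steel handle 13 mm out at each end of its y. Origin under its centre on the worktop, z up.
- bell: Service bell, 73 diameter, 58 high; a bystander. Origin at the centre of its foot.
- mug: Navy mug, 81 x 111 x 81 high; a bystander. Origin in the foot.
- sweets: White porcelain bowl, 118 diameter, 52 high; a bystander. Origin in the foot.

How it is judged:
On the way, in this order (a step that is already met when the one before it is completed fails the run):
1. the lid has been levered free with the knife: raised by more than 0.12 rad (about 19 mm at its front edge), with the knife's blade bearing on it and no finger on it (value of joint tin_lid above 0.12 rad and contact force between knife and tin above 0.4 N and contact force between the fingers and tin below 0.5 N), for 0.1 s.
2. the lid has been swung wide open (more than 1.3 rad) (value of joint tin_lid above 1.3 rad), for 0.2 s.
At the end, for the whole second after the job is handed in: Every shaker that is there stands upright (within 0.12 rad) and still on the tray's floor (its axis within 60 mm in x and 85 mm in y of the tray's centre); the lid is shut to less than 0.03 rad; the knife lies flat (within 0.15 rad) and still on the worktop, its origin outside tin and tray (value of joint tin_lid below 0.03 rad and x of shaker1 in the frame of tray between -0.06 and 0.06 m and y of shaker1 in the frame of tray between -0.085 and 0.085 m and z of each of shaker1, shaker2, shaker3, shaker4 in the frame of tray below 0.018 m and angle between each of shaker1, shaker2, shaker3, shaker4's own z axis and vertical below 0.12 rad and linear speed of each of shaker1, shaker2, shaker3, shaker4, knife below 0.02 m/s and x of shaker2 in the frame of tray between -0.06 and 0.06 m and y of shaker2 in the frame of tray between -0.085 and 0.085 m and x of shaker3 in the frame of tray between -0.06 and 0.06 m and y of shaker3 in the frame of tray between -0.085 and 0.085 m and x of shaker4 in the frame of tray between -0.06 and 0.06 m and y of shaker4 in the frame of tray between -0.085 and 0.085 m and height (world z) of knife below 0.022 m and angle between knife's own x axis and vertical between 1.42 and 1.72 rad and (x of knife in the frame of tin below -0.085 m or x of knife in the frame of tin above 0.085 m or y of knife in the frame of tin below -0.115 m or y of knife in the frame of tin above 0.115 m) and (x of knife in the frame of tray below -0.09 m or x of knife in the frame of tray above 0.09 m or y of knife in the frame of tray below -0.115 m or y of knife in the frame of tray above 0.115 m)); the robot touches nothing.
It fails at once if a shaker is tipped over (angle between any of shaker1, shaker2, shaker3, shaker4's own z axis and vertical above 0.8 rad).
It fails at once if the bell, the mug or the bowl is shoved more than 4 cm (distance of any of bell, mug, sweets from where it was at the start of the episode above 0.04 m).
Of shaker1, shaker2, shaker3, shaker4 only 2 to 4 are there at a start; the rules pass over those that are not, and their reading is None.
At some moment in a run one of knife may be knocked a few centimetres aside while the robot is not near it.
It also fails if it takes over 210 s, if anything falls off the work surface, if the arm or the gripper's body presses on something with over 40 N, if the wrist force passes 120 N, or if a joint passes its speed limit or range.

## Working session

There is one attempt and no reset: what is moved stays moved. The work goes in short steps, Python scripts to look and compute and a tool call to move; the robot and the scene stay as the last step left them, time stands still between calls to the robot, and variables do not carry over. Pictures are saved under pics/ and viewed, at most 14 in all, crops included, and the job is handed in when it is done.

Besides the shell and the picture viewer there is one more tool, called after "Call:" as a command line: name --argument value ..., lists and objects as JSON in quotes. play_rows: Moves the arm, as the interface text tells. Its arguments: {"type":"object","properties":{"increments":{"type":"array","items":{"type":"number"}},"grip_force":{"type":"number"}},"required":["increments"]}

```bash
ls; mkdir -p pics; cat > h.py <<'E'
import numpy as np, cv2
from cell import sense, imaging, arm
from scipy.spatial.transform import Rotation as R
def snap(name,fn=None):
    im=imaging.read_camera(name)
    if fn: cv2.imwrite('pics/'+fn,im[:,:,::-1])
    return im
def ray(name,u,v):
    c=imaging.camera_info(name);K=np.array(c['intrinsics']);k=c['k1']
    xd=(u-K[0,2])/K[0,0];yd=(v-K[1,2])/K[1,1]
    x,y=xd,yd
    for _ in range(20):
        s=1+k*(x*x+y*y);x,y=xd/s,yd/s
    return np.array(c['eye']),rot(c)@np.array([x,-y,-1])
def rot(c):
    r=np.array(c['rotation'])
    if r.shape==(3,3): return r
    return R.from_quat(r[[1,2,3,0]]).as_matrix()
def onz(name,u,v,z):
    e,d=ray(name,u,v);return e+d*(z-e[2])/d[2]
def proj(name,p):
    c=imaging.camera_info(name);K=np.array(c['intrinsics'])
    q=rot(c).T@(np.array(p)-np.array(c['eye']));x,y=q[0]/-q[2],-q[1]/-q[2]
    s=1+c['k1']*(x*x+y*y);return K[0,0]*x*s+K[0,2],K[1,1]*y*s+K[1,2]
def tri(n1,p1,n2,p2):
    e1,d1=ray(n1,*p1);e2,d2=ray(n2,*p2)
    A=np.stack([d1,-d2],1);t=np.linalg.lstsq(A,e2-e1,rcond=None)[0]
    a,b=e1+t[0]*d1,e2+t[1]*d2;return (a+b)/2,np.linalg.norm(a-b)
def tool():
    s=sense();q=np.array(s['orientation']);return np.array(s['position']),R.from_quat(q[[1,2,3,0]])
def goto(p=None,M=None):
    """shift in tool cm, and turn rotvec deg to reach p / rotation M"""
    P,Q=tool();out=[]
    if p is not None: print('shift cm',np.round(Q.inv().apply(np.array(p)-P)*100,2))
    if M is not None: print('turn deg',np.round((Q.inv()*M).as_rotvec()*180/np.pi,2))
E
python3 - <<'E'
from h import *
for n in('top','side'):
    snap(n,n+'0.png');c=imaging.camera_info(n);print({k:np.round(np.array(v),3).tolist() for k,v in c.items()})
s=sense();print(s); P,Q=tool();print(np.round(Q.as_matrix(),3))
E
```

```text
pics
{'intrinsics': [[425.049, 0.0, 323.471], [0.0, 425.049, 198.683], [0.0, 0.0, 1.0]], 'k1': -0.084, 'eye': [0.254, 0.026, 1.464], 'rotation': [-0.697, -0.074, 0.067, 0.71]}
{'intrinsics': [[373.249, 0.0, 318.69], [0.0, 373.249, 197.898], [0.0, 0.0, 1.0]], 'k1': -0.078, 'eye': [0.465, -1.161, 0.974], 'rotation': [0.892, 0.451, -0.022, -0.027]}
{'clock': 0.1, 'joints': array([-1.39710320e+00,  2.45760791e-01,  1.55890431e+00, -1.62473287e-06,
        1.33866608e+00, -1.74142470e-01]), 'joint_vel': array([-9.39279079e-04, -1.78979782e-03, -2.35593062e-03,  2.21406410e-03,
        4.94900787e-06,  8.82215584e-04]), 'joint_efforts': array([ 3.57294830e-04, -4.30670035e+01, -3.27130187e+01, -8.19118009e-05,
        2.82338689e-03,  1.36856730e-05]), 'position': array([ 0.22145846, -0.61061188,  0.24727333]), 'orientation': array([-8.69266035e-04,  9.84913978e-01,  1.73042484e-01, -5.95116768e-07]), 'ft_force': array([-0.24786124, -0.00712116,  0.12847533]), 'ft_torque': array([ 0.01758183, -0.00538582, -0.02050403]), 'gripper_force': 0.0, 'gripper_width': 1.0024352717758525}
[[ 0.94   0.341 -0.   ]
 [ 0.341 -0.94   0.002]
 [ 0.    -0.002 -1.   ]]
```

View pics/top0.png

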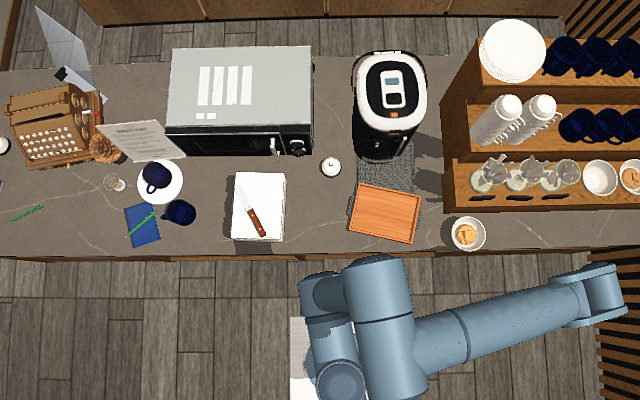

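View pics/side0.png

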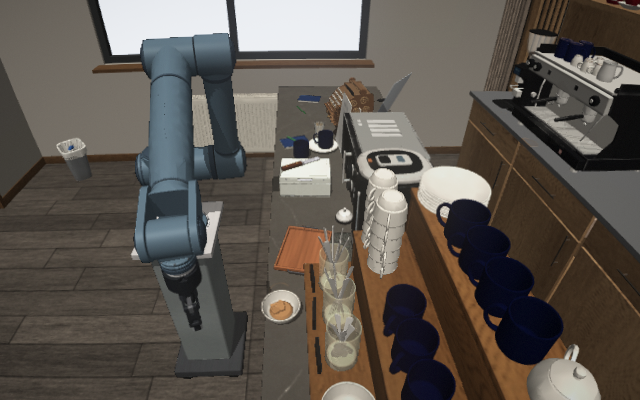

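Top view: tin at (258,206), with the knife on it (tip about (240,183), handle end (262,235)), bell at (331,166), tray at (385,213), bowl at (468,233), mug at (180,212). The side view shows the same layout. Next I measure these.

```bash
cat > m1.py <<'E'
from h import *
im=snap('top');hsv=cv2.cvtColor(im,cv2.COLOR_RGB2HSV)
def rect(mask,x0,y0,x1,y1):
    m=np.zeros_like(mask);m[y0:y1,x0:x1]=mask[y0:y1,x0:x1]
    m=cv2.morphologyEx(m,cv2.MORPH_CLOSE,np.ones((5,5)))
    c=max(cv2.findContours(m,0,1)[0],key=cv2.contourArea);return c
w=((hsv[...,1]<45)&(hsv[...,2]>185)).astype(np.uint8)*255
k=((hsv[...,1]>100)&((hsv[...,0]<20)|(hsv[...,0]>172))).astype(np.uint8)*255
t=rect(w|k,222,165,292,248);b=cv2.boxPoints(cv2.minAreaRect(t));print('tin px',b.round(1).tolist());print(np.array([onz('top',*p,.102)[:2] for p in b]).round(4).tolist())
t=rect(k,335,175,430,252);b=cv2.boxPoints(cv2.minAreaRect(t));print('tray px',b.round(1).tolist());print(np.array([onz('top',*p,.023)[:2] for p in b]).round(4).tolist())
h=rect(k,232,172,286,240);r=cv2.minAreaRect(h);b=cv2.boxPoints(r);print('handle',r);print(np.array([onz('top',*p,.115)[:2] for p in b]).round(4).tolist())
print('bell',onz('top',331,165,.05)[:2],'mug',onz('top',180,212,.08)[:2],'bowl',onz('top',468,233,.05)[:2])
big=cv2.resize(im[165:250,215:300],None,fx=7,fy=7,interpolation=2);cv2.imwrite('pics/z0.png',big[:,:,::-1])
E
python3 m1.py
```

```text
tin px [[230.39999389648438, 238.5], [234.1999969482422, 170.3000030517578], [286.20001220703125, 173.1999969482422], [282.3999938964844, 241.39999389648438]]
[[0.4044, 0.341], [0.6322, 0.334], [0.6183, 0.1599], [0.3923, 0.1722]]
tray px [[342.29998779296875, 229.0], [353.1000061035156, 180.39999389648438], [422.5, 195.8000030517578], [411.70001220703125, 244.39999389648438]]
[[0.4389, -0.0239], [0.6086, -0.0661], [0.5489, -0.3052], [0.3814, -0.2579]]
handle ((256.261474609375, 222.62843322753906), (29.123275756835938, 6.501940727233887), 61.69924545288086)
[[0.4901, 0.2875], [0.4999, 0.269], [0.4158, 0.2234], [0.4062, 0.2417]]
bell [0.65810132 0.01026415] mug [0.49815156 0.51915234] bowl [ 0.41271637 -0.44527506]
```

View pics/z0.png

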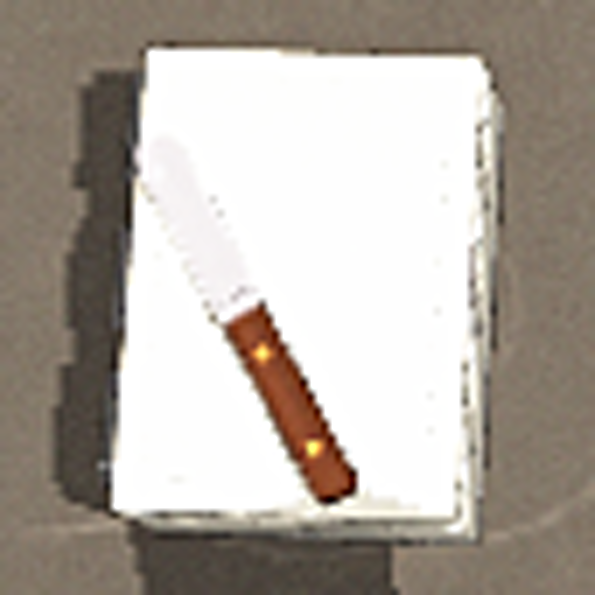

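The zoom shows the lid corners at crop (148,50), (485,58), (455,520) and (115,512), with the knife diagonal and its blade tip at about (160,140). The tin's slot side faces right, toward world -y.

```bash
python3 - <<'E'
from h import *
P=[(148,50),(485,58),(457,520),(115,512)]
C=np.array([onz('top',215+x/7-.5+.07,165+y/7-.5+.07,.102) for x,y in P])[:,:2]
print(C.round(4).tolist(),[np.linalg.norm(C[i]-C[(i+1)%4]).round(4) for i in range(4)],'ctr',C.mean(0))
ax=(C[0]-C[1])+(C[3]-C[2]); ay=-((C[0]-C[3])+(C[1]-C[2]))
print('yaw x',np.degrees(np.arctan2(ax[1],ax[0])),'from y',np.degrees(np.arctan2(ay[1],ay[0]))-90)
for n,x,y,z in[('joint',243,313,.1105),('tip',160,145,.1105),('end',335,498,.115)]:
    print(n,onz('top',214.57+x/7,164.57+y/7,z)[:2])
E
```

```text
[[0.6271, 0.3288], [0.6196, 0.1677], [0.4005, 0.1805], [0.4068, 0.3391]] [np.float64(0.1612), np.float64(0.2194), np.float64(0.1587), np.float64(0.2205)] ctr [0.51352665 0.25404043]
yaw x 87.52278580209563 from y 86.99242394561244
joint [0.49755538 0.27936611]
tip [0.5784811  0.32005082]
end [0.41016459 0.23492089]
```

```bash
python3 - <<'E'
from h import *
print(arm.tips_ahead)
def down(y): y=np.radians(y);return R.from_matrix(np.array([[np.cos(y),np.sin(y),0],[np.sin(y),-np.cos(y),0],[0,0,-1]]))
goto([.4752,.2681,.25],down(26.8))
E
cat >> h.py <<'E'
def down(y):
    y=np.radians(y);return R.from_matrix(np.array([[np.cos(y),np.sin(y),0],[np.sin(y),-np.cos(y),0],[0,0,-1]]))
E
```

```text
0.017
shift cm [ 53.8  -73.97  -0.14]
turn deg [-0.08 -0.02 -6.87]
```

Call:
play_rows --increments '[4.5, 3.6, -4.93, 0, 0, 0, 0, 4.5, 3.6, -4.93, 0, 0, 0, 0, 4.5, 3.6, -4.93, 0, 0, 0, 0, 4.5, 3.6, -4.93, 0, 0, 0, 0, 4.5, 3.6, -4.93, 0, 0, 0, 0, 4.5, 3.6, -4.93, 0, 0, 0, 0, 4.5, 3.6, -4.93, 0, 0, 0, 0, 4.5, 3.6, -4.93, 0, 0, 0, 0]'

```text
clock: 1.15
position: [0.3579, -0.1402, 0.2483]
orientation: [0.0, 0.985, 0.173, 0.0]
ft_force: [0.6, -1.1, 0.2]
gripper_width: 0.527
gripper_force: 0.0
```

Call:
play_rows --increments '[4.5, 3.6, -4.93, 0, 0, 0, 0, 4.5, 3.6, -4.93, 0, 0, 0, 0, 4.5, 3.6, -4.93, 0, 0, 0, 0, 4.5, 3.6, -4.93, 0, 0, 0, 0, 4.5, 3.6, -4.93, 0, 0, 0, 0, 4.5, 3.6, -4.93, 0, 0, 0, 0, 4.5, 3.5, -4.93, 0, 0, 0, 0, 4.5, 0, 0, 0, 0, 0, -6.9]'

```text
clock: 2.15
position: [0.4761, 0.271, 0.2474]
orientation: [-0.0, 0.972, 0.236, -0.001]
ft_force: [-0.8, -0.1, -0.4]
gripper_width: 0.529
gripper_force: 0.0
```

```bash
python3 - <<'E'
from h import *
goto([.4752,.2681,.122],down(26.8));s=sense();print(s['clock'],s['position'],s['ft_force'])
snap('side')
im=snap('top');big=cv2.resize(im[150:255,205:310],None,fx=5,fy=5,interpolation=2);cv2.imwrite('pics/z1.png',big[:,:,::-1])
im=snap('side');hs=cv2.resize(im[120:220,240:370],None,fx=5,fy=5,interpolation=2);cv2.imwrite('pics/s1.png',hs[:,:,::-1])
E
```

```text
shift cm [-0.2   0.23 12.54]
turn deg [-0.04  0.07  0.49]
2.15 [0.47608537 0.27103615 0.24739828] [-0.76232767 -0.0814142  -0.40912776]
```

View pics/s1.png

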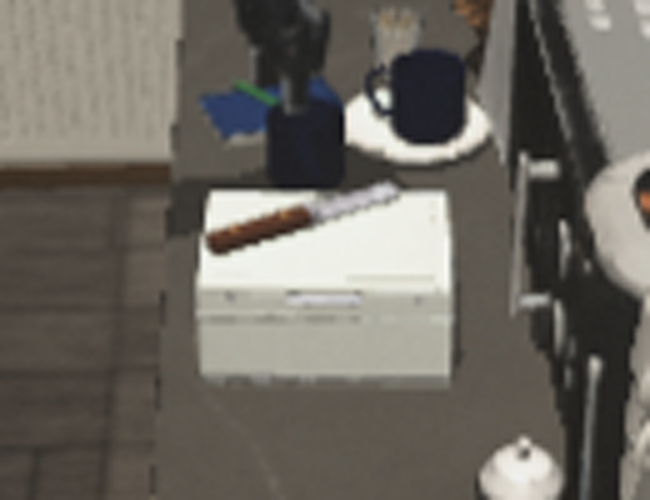

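The side view shows the fingers above the knife and the tin's slot at about crop (325,299), which is full-image (305,180). Descending to grip.

Call:
play_rows --increments '[4.5, -0.2, 0.23, 5, 0, 0, 0.4, 4.5, 0, 0, 5, 0, 0, 0, 4.5, 0, 0, 2.1, 0, 0, 0, 4.5, 0, 0, 0.4, 0, 0, 0, 4.5, 0, 0, 0, 0, 0, 0]'

```text
clock: 2.92
position: [0.4761, 0.2646, 0.1243]
orientation: [-0.0, 0.974, 0.228, 0.001]
ft_force: [-0.0, -0.3, 0.9]
gripper_width: 0.526
gripper_force: 0.0
```

```bash
python3 - <<'E'
from h import *
goto([.4752,.2681,.122],down(26.8));s=sense();print(s['clock'],s['position'],s['ft_force'])
print(onz('side',240+325/5-.4,120+299/5-.4,.0925), proj('side',[.5096,.1741,.0925]))
im=snap('side');hs=cv2.resize(im[100:220,240:370],None,fx=5,fy=5,interpolation=2);cv2.imwrite('pics/s2.png',hs[:,:,::-1])
E
```

```text
shift cm [ 0.07 -0.35  0.23]
turn deg [ 0.01 -0.08 -0.46]
2.925 [0.47612238 0.26462018 0.12426719] [-0.04402091 -0.26713879  0.87645779]
[0.50847744 0.1691763  0.0925    ] (np.float64(304.81961741630516), np.float64(178.75854502655665))
```

View pics/s2.png

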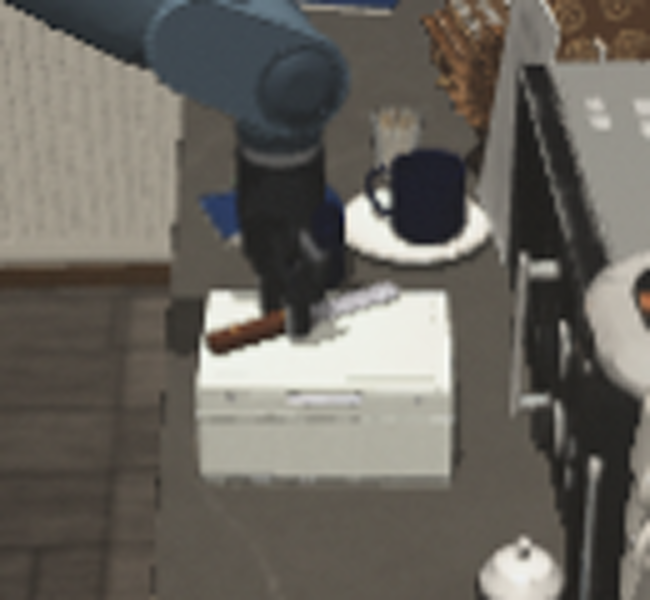

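The fingers straddle the handle next to the joint. Correcting the position and gripping.

Call:
play_rows --increments '[4.5, 0.1, -0.3, 0.2, 0, 0, -0.5, 4.5, 0, 0, 0, 0, 0, 0, 1.5, 0, 0, 0, 0, 0, 0, 1.5, 0, 0, 0, 0, 0, 0, 1.0, 0, 0, 0, 0, 0, 0, 1.0, 0, 0, 0, 0, 0, 0, 1.0, 0, 0, 0, 0, 0, 0, 1.0, 0, 0, 0, 0, 0, 0]' --grip_force 110

```text
clock: 3.98
position: [0.4754, 0.2681, 0.122]
orientation: [-0.0, 0.973, 0.233, 0.0]
ft_force: [-1.4, -0.3, 5.3]
gripper_width: 0.226
gripper_force: 108.1
```

```bash
python3 - <<'E'
from h import *
goto([.502,.0193,.222],down(87.2))
E
```

```text
shift cm [ -8.89  23.39 -10.  ]
turn deg [ 3.000e-02 -3.000e-02 -6.027e+01]
```

Call:
play_rows --increments '[1.0, 0, 0, -0.5, 0, 0, 0, 1.0, 0, 0, -1.5, 0, 0, 0, 1.0, 0, 0, -4, 0, 0, 0, 1.0, 0, 0, -4, 0, 0, 0, 1.0, 0, 0, 0, 0, 0, 0]'

```text
clock: 4.6
position: [0.4773, 0.2688, 0.2261]
orientation: [-0.0, 0.973, 0.233, 0.004]
ft_force: [0.6, -0.3, -1.3]
gripper_width: 0.227
gripper_force: 107.6
```

Held firmly. Now translate (5 rows) and then turn −60°.

Call:
play_rows --increments '[1.0, -1.8, 4.7, 0, 0, 0, 0, 1.0, -1.8, 4.7, 0, 0, 0, 0, 1.0, -1.8, 4.7, 0, 0, 0, 0, 1.0, -1.8, 4.7, 0, 0, 0, 0, 1.0, -1.7, 4.6, 0, 0, 0, 0, 1.0, 0, 0, 0, 0, 0, -10, 1.0, 0, 0, 0, 0, 0, -10, 1.0, 0, 0, 0, 0, 0, -10]'

```text
clock: 5.6
position: [0.5009, 0.019, 0.22]
orientation: [-0.001, 0.878, 0.479, -0.001]
ft_force: [-0.4, -0.0, -0.7]
gripper_width: 0.226
gripper_force: 107.8
```

Call:
play_rows --increments '[1.0, 0, 0, 0, 0, 0, -10, 1.0, 0, 0, 0, 0, 0, -10, 1.0, 0, 0, 0, 0, 0, -10.3, 1.0, 0, 0, 0, 0, 0, 0, 1.0, 0, 0, 0, 0, 0, 0]'

```text
clock: 6.22
position: [0.5013, 0.0192, 0.2207]
orientation: [-0.0, 0.725, 0.689, -0.0]
ft_force: [0.2, 0.0, -0.9]
gripper_width: 0.224
gripper_force: 107.9
```

```bash
python3 - <<'E'
from h import *
goto([.502,.0193,.222],down(87.2));s=sense();print(s['clock'],s['position'])
im=snap('side');a=cv2.resize(im[110:230,240:400],None,fx=5,fy=5,interpolation=2);cv2.imwrite('pics/s3.png',a[:,:,::-1])
im=snap('top');a=cv2.resize(im[140:260,220:380],None,fx=5,fy=5,interpolation=2);cv2.imwrite('pics/t3.png',a[:,:,::-1])
E
```

```text
shift cm [ 0.02  0.07 -0.13]
turn deg [-0.06 -0.01 -0.11]
6.225 [0.50131012 0.0191507  0.22074119]
```

View pics/s3.png

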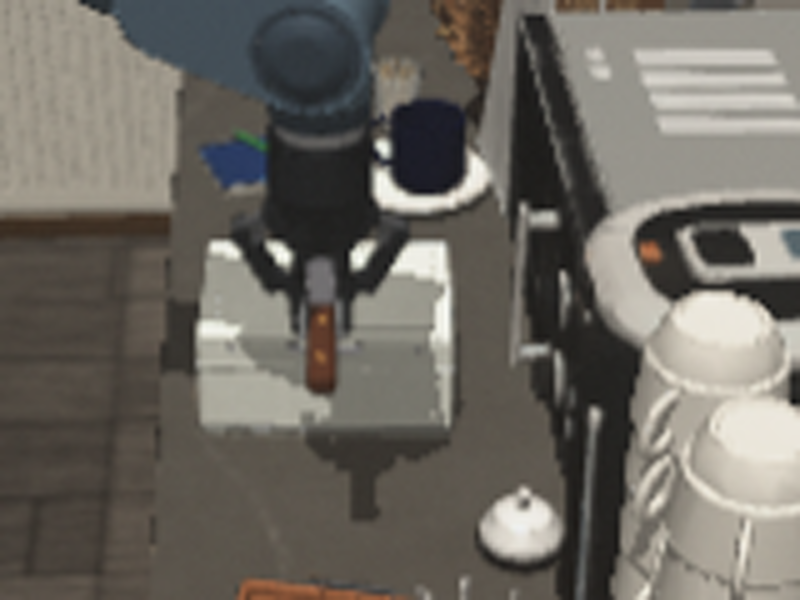

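View pics/t3.png

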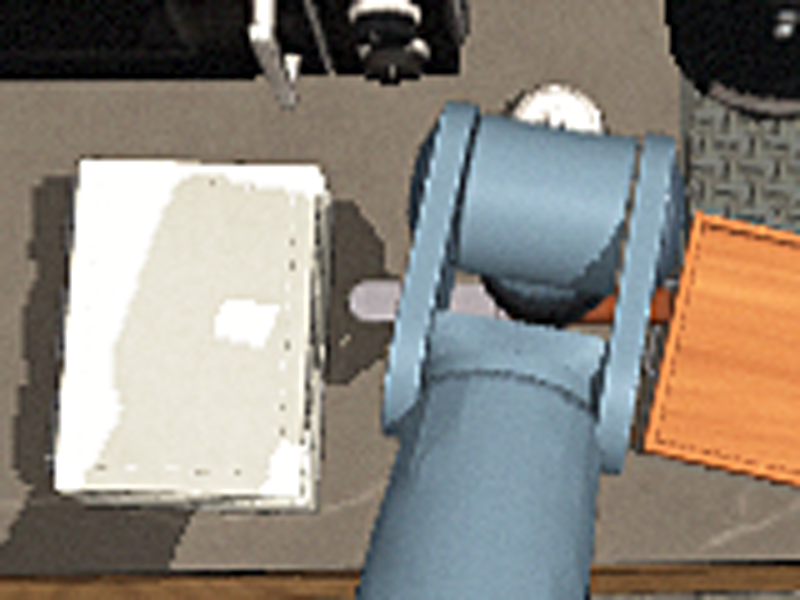

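Side view: knife held level, handle end at crop (320,390), pointing at the slot. Top view: tip at crop (350,300). Checking both against the prediction.

```bash
python3 - <<'E'
from h import *
P,Q=tool()
f=lambda x,z:P+Q.apply([x,0,z])
print('tip top exp',proj('top',f(.115,.0115)),'seen (289.6,199.6)',onz('top',289.6,199.6,P[2]-.0115))
print('end exp bot',proj('side',f(-.08,.020)),'top edge',proj('side',f(-.08,.002)),'seen bot',(240+320/5,110+393/5-.4))
print('P',P, 'handle end top',proj('top',f(-.08,.002)), (220+671/5,140+305/5))
ax=np.array([np.cos(np.radians(87.2)),np.sin(np.radians(87.2)),0])
goto(np.array([.5096,.1741,.104])-ax*.155,down(87.2))
E
```

```text
tip top exp (np.float64(291.3022540638361), np.float64(199.5249632097852)) seen (289.6,199.6) [0.5070853  0.13911184 0.20950236]
end exp bot (np.float64(303.70785217070926), np.float64(189.60412866479064)) top edge (np.float64(303.67005851449574), np.float64(185.48191394126445)) seen bot (304.0, 188.2)
P [0.501476   0.01911172 0.22100236] handle end top (np.float64(356.2447279022273), np.float64(200.82053281952528)) (354.2, 201.0)
shift cm [ 0.02  0.06 11.7 ]
turn deg [-0.03 -0.   -0.06]
```

Call:
play_rows --increments '[1.0, 0, 0, 4, 0, 0, 0, 1.0, 0, 0, 4, 0, 0, 0, 1.0, 0, 0, 3.0, 0, 0, 0, 1.0, 0, 0, 0.7, 0, 0, 0, 1.0, 0, 0, 0, 0, 0, 0, 1.0, 0, 0, 0, 0, 0, 0]'

```text
clock: 7.08
position: [0.5029, 0.0188, 0.1059]
orientation: [0.001, 0.724, 0.69, 0.001]
ft_force: [-0.0, -0.1, 0.2]
gripper_width: 0.222
gripper_force: 108.0
```

```bash
python3 - <<'E'
from h import *
P,Q=tool();print(P,sense()['ft_force'],Q.as_matrix().round(4).tolist())
f=lambda x,z:P+Q.apply([x,0,z])
im=snap('side');a=cv2.resize(im[130:230,250:360],None,fx=7,fy=6,interpolation=2);cv2.imwrite('pics/s4.png',a[:,:,::-1])
print('tip exp',proj('side',f(.120,.0115)),'end bot',proj('side',f(-.075,.02)),'end top',proj('side',f(-.075,.002)))
E
```

```text
[0.50289632 0.01884949 0.10593656] [-0.0296591  -0.06324476  0.20672183] [[0.0486, 0.9988, 0.003], [0.9988, -0.0486, -0.0006], [-0.0005, 0.003, -1.0]]
tip exp (np.float64(304.93313509797787), np.float64(183.0296682684833)) end bot (np.float64(304.3989322569134), np.float64(213.68482180296297)) end top (np.float64(304.3496992197052), np.float64(209.95570115023034))
```

View pics/s4.png

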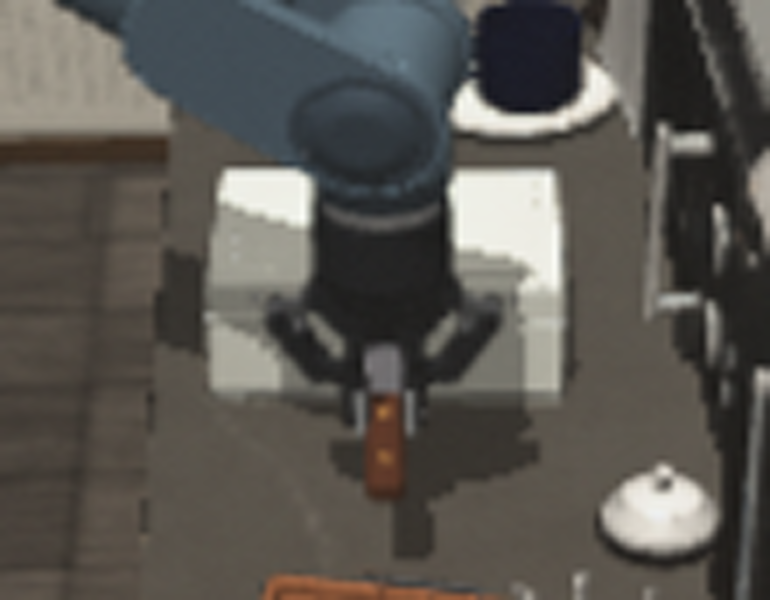

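The knife is level in front of the slot (handle end at crop (385,499)). Lowering 1.5 mm and inserting.

Call:
play_rows --increments '[1.0, 0, 0, 0.15, 0, 0, 0, 1.0, 1.5, 0, 0, 0, 0, 0, 1.0, 1.2, 0, 0, 0, 0, 0, 1.0, 0.8, 0, 0, 0, 0, 0, 1.0, 0.5, 0, 0, 0, 0, 0, 1.0, 0.5, 0, 0, 0, 0, 0, 1.0, 0, 0, 0, 0, 0, 0]'

```text
clock: 8.0
position: [0.5038, 0.0642, 0.1028]
orientation: [-0.0, 0.724, 0.69, -0.0]
ft_force: [-0.1, -0.2, -0.8]
gripper_width: 0.222
gripper_force: 108.0
```

Call:
play_rows --increments '[1.0, 0, 0, -0.1, 0, 0, 0, 1.0, 0.6, 0, 0, 0, 0, 0, 1.0, 0.6, 0, 0, 0, 0, 0, 1.0, 0.6, 0, 0, 0, 0, 0, 1.0, 0.6, 0, 0, 0, 0, 0, 1.0, 0, 0, 0, 0, 0, 0, 1.0, 0, 0, 0, 0, 0, 0]'

```text
clock: 8.88
position: [0.505, 0.088, 0.1038]
orientation: [0.0, 0.724, 0.69, -0.0]
ft_force: [-0.7, 1.0, -0.5]
gripper_width: 0.223
gripper_force: 108.0
```

Call:
play_rows --increments '[1.0, 0, 0, 0.75, 0, 5, 0, 1.0, 0, 0, 0.75, 0, 5, 0, 1.0, 0, 0, 0.75, 0, 5, 0, 1.0, 0, 0, 0.75, 0, 5, 0, 1.0, 0, 0, 0, 0, 0, 0]' --grip_force 120

```text
clock: 9.5
position: [0.5044, 0.091, 0.0731]
orientation: [-0.12, 0.714, 0.678, 0.125]
ft_force: [-1.5, -0.1, -2.4]
gripper_width: 0.22
gripper_force: 121.0
```

Call:
play_rows --increments '[1.0, 0.17, 0, -0.47, 0, 0, 0, 1.0, 0.17, 0, -0.47, 0, 0, 0, 1.0, 0.17, 0, -0.47, 0, 0, 0, 1.0, 0.17, 0, -0.47, 0, 0, 0, 1.0, 0, 0, 0, 0, 0, 0]'

```text
clock: 10.12
position: [0.5057, 0.0919, 0.095]
orientation: [-0.119, 0.713, 0.679, 0.126]
ft_force: [0.0, 0.9, -2.2]
gripper_width: 0.222
gripper_force: 120.8
```

```bash
python3 - <<'E'
from h import *
P,Q=tool();print(P,sense()['ft_force'],sense()['ft_torque'],Q.as_matrix().round(4).tolist())
im=snap('side');a=cv2.resize(im[110:220,260:350],None,fx=6,fy=5,interpolation=2);
im=snap('top');b=cv2.resize(im[160:250,215:300],None,fx=5,fy=5,interpolation=2);b=cv2.copyMakeBorder(b,0,100,0,0,0)[:,:260*1+0]
cv2.imwrite('pics/s5.png',np.hstack([a,b])[:,:,::-1])
E
```

```text
[0.50570179 0.09191734 0.09498243] [ 0.01075159  0.93396818 -2.20818929] [-0.4174757   0.04810968 -0.01565153] [[0.0449, 0.9988, 0.018], [0.9387, -0.0483, 0.3415], [0.3419, 0.0015, -0.9397]]
```

View pics/s5.png

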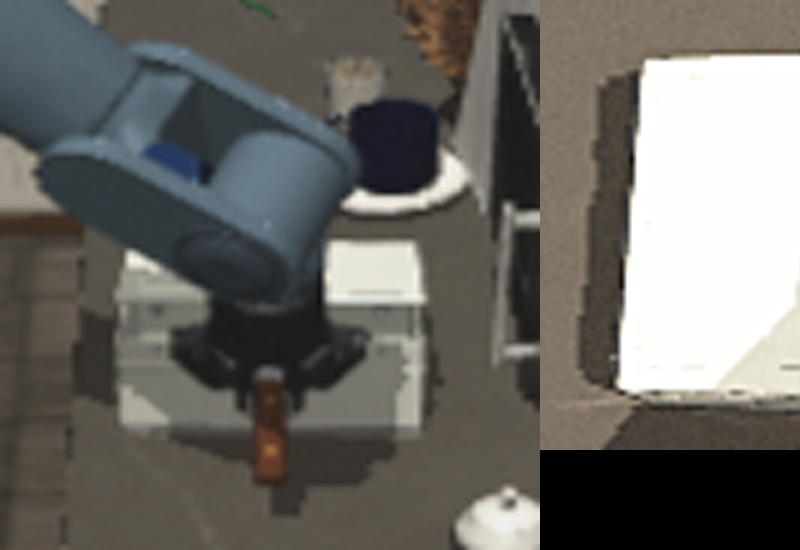

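The lid is free: a dark gap shows under its front edge at about crop y 300–335. Swinging it open with the knife tip along the arc.

Call:
play_rows --increments '[1.0, 1.15, 0, -1.32, 0, 0, 0, 1.0, 1.15, 0, -1.32, 0, 0, 0, 1.0, 1.61, 0, -1.04, 0, 0, 0, 1.0, 1.61, 0, -1.04, 0, 0, 0, 1.0, 1.85, 0, -0.52, 0, 0, 0, 1.0, 1.85, 0, -0.52, 0, 0, 0, 1.0, 1.28, 0, -0.03, 0, 0, 0, 1.0, 1.28, 0, -0.03, 0, 0, 0]'

```text
clock: 11.22
position: [0.5098, 0.1835, 0.19]
orientation: [-0.12, 0.713, 0.679, 0.126]
ft_force: [0.6, -2.4, -1.8]
gripper_width: 0.22
gripper_force: 121.1
```

Call:
play_rows --increments '[1.0, 0.95, 0, 0.15, 0, 0, 0, 1.0, 0.95, 0, 0.15, 0, 0, 0, 1.0, 0.9, 0, 0.28, 0, 0, 0, 1.0, 0.9, 0, 0.28, 0, 0, 0, 1.0, 0, 0, 0, 0, 0, 0, 1.0, 0, 0, 0, 0, 0, 0]'

```text
clock: 11.98
position: [0.5111, 0.2203, 0.1934]
orientation: [-0.12, 0.713, 0.679, 0.125]
ft_force: [-0.2, -0.1, -1.6]
gripper_width: 0.219
gripper_force: 121.1
```

```bash
python3 - <<'E'
from h import *
P,Q=tool();print(P,sense()['ft_force'],'tip',P+Q.apply([.12,0,.0115]))
a=snap('side')[60:220,240:380];a=cv2.resize(a,(490,560),interpolation=2)
b=snap('top')[140:260,190:300];b=cv2.copyMakeBorder(cv2.resize(b,None,fx=2.8,fy=2.8,interpolation=2),0,560-336,0,0,0)
cv2.imwrite('pics/s6.png',np.hstack([a,b])[:,:,::-1])
E
```

```text
[0.5111077  0.22033675 0.19343151] [-0.17098168 -0.11466021 -1.64021738] tip [0.51673456 0.33689523 0.22367568]
```

View pics/s6.png

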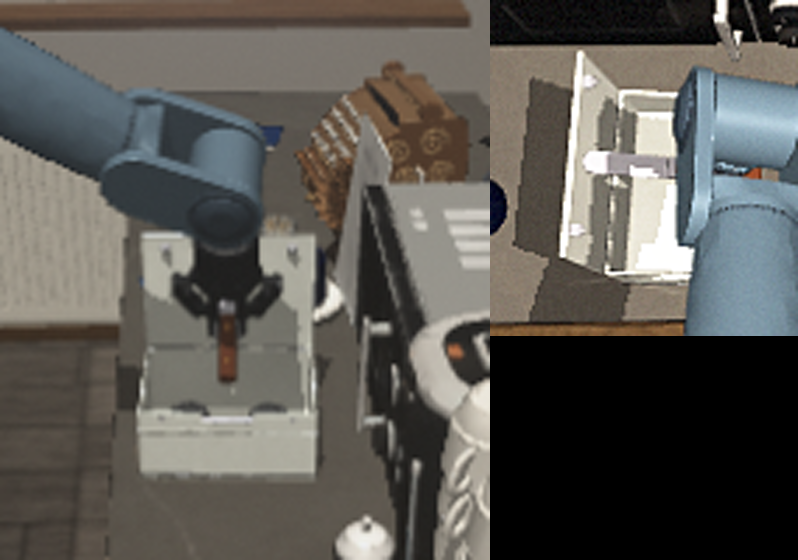

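The lid stands wide open at about 1.55 rad or more. Two shaker tops show inside by the front wall, at (190,408) and (265,408) in the crop. Backing out, levelling and turning the knife to lay it in front of the tin.

Call:
play_rows --increments '[1.0, -4.0, 0, -2.5, 0, 0, 0, 1.0, -4.0, 0, -2.5, 0, 0, 0, 1.0, -4.0, 0, -2.5, 0, 0, 0, 1.0, 0, 0, 0, 0, -10, 0, 1.0, 0, 0, 0, 0, -10, 0, 1.0, 0, 0, 0, 0, 0, 10, 1.0, 0, 0, 0, 0, 0, 10, 1.0, 0, 0, 0, 0, 0, 10]'

```text
clock: 13.08
position: [0.5046, 0.082, 0.2231]
orientation: [-0.0, 0.879, 0.476, 0.0]
ft_force: [-0.1, 0.1, -0.5]
gripper_width: 0.217
gripper_force: 121.2
```

Call:
play_rows --increments '[1.0, 0, 0, 0, 0, 0, 10, 1.0, 0, 0, 0, 0, 0, 10, 1.0, 0, 0, 0, 0, 0, 10, 1.0, 0, 0, 0, 0, 0, 10, 1.0, 0, 0, 0, 0, 0, 10, 1.0, 0, 0, 0, 0, 0, 7, 1.0, 0, 0, 0, 0, 0, 0, 1.0, 0, 0, 0, 0, 0, 0]'

```text
clock: 14.08
position: [0.5047, 0.0819, 0.2231]
orientation: [-0.0, 1.0, 0.003, -0.0]
ft_force: [0.5, 0.1, -0.3]
gripper_width: 0.221
gripper_force: 121.1
```

```bash
python3 - <<'E'
from h import *
goto([.48,.08,.0205],down(0));s=sense();print(s['clock'],s['position'],s['ft_force'])
E
```

```text
shift cm [-2.46  0.18 20.26]
turn deg [-0.01  0.01  0.31]
14.075 [0.50465711 0.08189218 0.22313548] [ 0.47057869  0.09468641 -0.31982315]
```

Call:
play_rows --increments '[1.0, -2.5, 0.2, 5, 0, 0, 0, 1.0, 0, 0, 5, 0, 0, 0, 1.0, 0, 0, 5, 0, 0, 0, 1.0, 0, 0, 3, 0, 0, 0, 1.0, 0, 0, 1, 0, 0, 0, 1.0, 0, 0, 0.6, 0, 0, 0, 1.0, 0, 0, 0.4, 0, 0, 0, 1.0, 0, 0, 0, 0, 0, 0]'

```text
clock: 15.08
position: [0.4804, 0.0798, 0.0239]
orientation: [0.0, 1.0, 0.002, 0.001]
ft_force: [0.6, 0.0, -0.4]
gripper_width: 0.222
gripper_force: 121.1
```

Call:
play_rows --increments '[1.0, 0, 0, 0.2, 0, 0, 0, 1.0, 0, 0, 0.1, 0, 0, 0, 1.0, 0, 0, 0, 0, 0, 0, 5.5, 0, 0, 0, 0, 0, 0, 5.5, 0, 0, 0, 0, 0, 0, 5.5, 0, 0, -1, 0, 0, 0, 5.5, 0, 0, -4, 0, 0, 0, 5.5, 0, 0, -5, 0, 0, 0]'

```text
clock: 16.08
position: [0.4789, 0.0799, 0.1211]
orientation: [-0.0, 1.0, 0.002, -0.001]
ft_force: [0.8, 0.4, -0.2]
gripper_width: 0.642
gripper_force: 0.0
```

Call:
play_rows --increments '[7, 0, 0, -6, 0, 0, 0, 7, 0, 6, -6, 0, 0, 0, 7, 0, 6, -3, 0, 0, 0, 7, 0, 6, 0, 0, 0, 0, 7, 0, 6, 0, 0, 0, 0, 7, 0, 0, 0, 0, 0, 0]'

```text
clock: 16.82
position: [0.4803, -0.1437, 0.2533]
orientation: [0.001, 1.0, -0.001, 0.001]
ft_force: [0.5, 0.2, -0.5]
gripper_width: 0.817
gripper_force: 0.0
```

```bash
python3 - <<'E'
from h import *
s=sense();print(s['clock'],s['position'],s['ft_force'])
a=snap('side')[70:220,250:350];a=cv2.resize(a,(400,600),interpolation=2)
b=snap('top',)[150:250,210:310];b=cv2.resize(b,(400,400),interpolation=2);b=cv2.copyMakeBorder(b,0,200,0,0,0)
cv2.imwrite('pics/s7.png',np.hstack([a,b])[:,:,::-1])
E
```

```text
16.825 [ 0.48031918 -0.14365208  0.25328924] [ 0.52596781  0.22986828 -0.47533944]
```

View pics/s7.png

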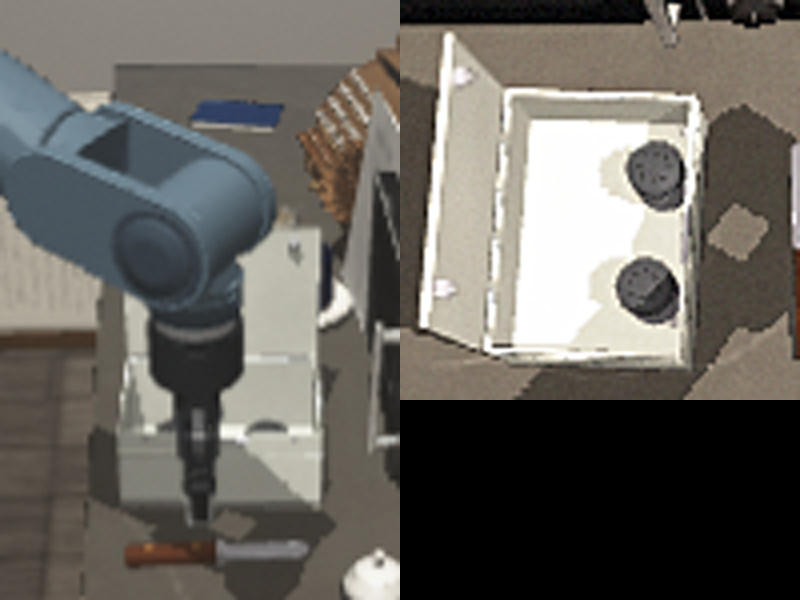

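The knife lies flat in front of the tin. There are two shakers, at top-view crop (657,168) and (645,288), both close to the front wall.

```bash
python3 - <<'E'
from h import *
ax=np.array([np.cos(np.radians(87.2)),np.sin(np.radians(87.2))]);ay=np.array([-ax[1],ax[0]])
c=np.array([.5135,.254])
im=snap('top');g=cv2.cvtColor(im,cv2.COLOR_RGB2GRAY)
m=((g<105)*255).astype(np.uint8);roi=np.zeros_like(m);roi[176:237,240:282]=m[176:237,240:282]
m=cv2.morphologyEx(roi,cv2.MORPH_OPEN,np.ones((3,3)))
for q in cv2.findContours(m,0,1)[0]:
    if cv2.contourArea(q)>40:(u,v),r=cv2.minEnclosingCircle(q);print('blob',u,v,r,cv2.contourArea(q),onz('top',u,v,.074)[:2])
for u,v in[(273.85,191.6),(270.85,221.6)]:
    p=onz('top',u,v,.074)[:2];print(p,'tin frame',(p-c)@ax,(p-c)@ay)
T=np.array([[.4389,-.0239],[.6086,-.0661],[.5489,-.3052],[.3814,-.2579]]);print('tray',T.mean(0),np.linalg.norm(np.roll(T,1,0)-T,axis=1))
goto([.5,.25,.25],down(0))
E
```

```text
blob 271.7173767089844 222.71739196777344 8.208466529846191 118.5 [0.45753922 0.21076783]
[0.56281079 0.20423114] tin frame -0.047300625875145906 -0.05168311613608647
[0.46132578 0.21367097] tin frame -0.042829585319822075 0.05014186346013092
tray [ 0.49445  -0.163275] [0.2409611  0.17486832 0.24644046 0.1740504 ]
shift cm [  2.12 -38.96   0.27]
turn deg [-0.01 -0.01  0.24]
```

Call:
play_rows --increments '[6.2, 1.38, -5.8, 0, 0, 0, 0, 6.2, 1.38, -5.8, 0, 0, 0, 0, 6.2, 1.38, -5.8, 0, 0, 0, 0, 6.2, 1.38, -5.8, 0, 0, 0, 0, 6.2, 1.38, -5.8, 0, 0, 0, 0, 6.2, 1.35, -5.8, 0, 0, 0, 0, 6.2, 0, 0, 0, 0, 0, -10, 6.2, 0, 0, 0, 0, 0, -10]'

```text
clock: 17.98
position: [0.5605, 0.2109, 0.2522]
orientation: [-0.0, 0.984, 0.181, -0.0]
ft_force: [-0.4, 0.1, -0.6]
gripper_width: 0.723
gripper_force: 0.0
```

Call:
play_rows --increments '[6.2, 0, 0, 0, 0, 0, -10, 6.2, 0, 0, 0, 0, 0, -10, 6.2, 0, 0, 0, 0, 0, -10, 6.2, 0, 0, 0, 0, 0, -10, 6.2, 0, 0, 0, 0, 0, -10, 6.2, 0, 0, 0, 0, 0, -10, 6.2, 0, 0, 0, 0, 0, -7, 6.2, 0, 0, 0, 0, 0, 0]'

```text
clock: 18.98
position: [0.5608, 0.2096, 0.2524]
orientation: [-0.0, 0.724, 0.69, -0.0]
ft_force: [-0.2, -0.1, -1.0]
gripper_width: 0.725
gripper_force: 0.0
```

```bash
python3 - <<'E'
from h import *
s=sense();print(s['clock'],s['position'])
goto([.562,.2042,.054],down(87.2))
im=snap('side');a=cv2.resize(im[70:200,250:360],None,fx=5,fy=4.5,interpolation=2);cv2.imwrite('pics/s8.png',a[:,:,::-1])
E
```

```text
18.975 [0.56079875 0.20956783 0.25244395]
shift cm [-0.53  0.15 19.84]
turn deg [-0.01 -0.01  0.08]
```

Call:
play_rows --increments '[6.2, -0.5, 0.15, 5, 0, 0, 0, 6.2, 0, 0, 5, 0, 0, 0, 6.2, 0, 0, 3, 0, 0, 0, 6.2, 0, 0, 1.5, 0, 0, 0, 6.2, 0, 0, 1, 0, 0, 0, 6.2, 0, 0, 0, 0, 0, 0]'

```text
clock: 19.77
position: [0.5632, 0.2032, 0.0977]
orientation: [0.0, 0.724, 0.69, 0.0]
ft_force: [0.1, -0.5, 0.9]
gripper_width: 0.723
gripper_force: 0.0
```

Call:
play_rows --increments '[6.2, 0, 0, 1, 0, 0, 0, 6.2, 0, 0, 1, 0, 0, 0, 6.2, 0, 0, 1.3, 0, 0, 0, 6.2, 0, 0, 1.0, 0, 0, 0, 6.2, 0, 0, 0, 0, 0, 0]'

```text
clock: 20.4
position: [0.5644, 0.2032, 0.0638]
orientation: [0.001, 0.724, 0.69, -0.001]
ft_force: [-48.0, -11.6, 68.8]
gripper_width: 0.725
gripper_force: 41.4
```

Call:
play_rows --increments '[5.5, 0, 0, 0, 0, 0, 0, 5.0, 0, 0, 0, 0, 0, 0, 4.5, 0, 0, 0, 0, 0, 0, 4.0, 0, 0, 0, 0, 0, 0, 4.0, 0, 0, 0, 0, 0, 0, 4.0, 0, 0, -0.3, 0, 0, 0, 4.0, 0, 0, -1, 0, 0, 0, 4.0, 0, 0, 0, 0, 0, 0]' --grip_force 40

```text
clock: 21.4
position: [0.5624, 0.203, 0.0667]
orientation: [-0.0, 0.724, 0.69, -0.0]
ft_force: [1.1, -0.3, 8.7]
gripper_width: 0.544
gripper_force: 42.6
```

Call:
play_rows --increments '[4.0, 0, 0, -0.5, 0, 0, 0, 4.0, 0, 0, -0.5, 0, 0, 0, 4.0, 0, 0, -0.5, 0, 0, 0, 4.0, 0, 0, 0, 0, 0, 0]'

```text
clock: 21.9
position: [0.5632, 0.2031, 0.0827]
orientation: [0.0, 0.724, 0.69, 0.0]
ft_force: [0.4, -0.7, -2.5]
gripper_width: 0.546
gripper_force: 41.4
```

```bash
python3 - <<'E'
from h import *
s=sense();print(s['position'],s['ft_force'],s['ft_torque'],s['gripper_width'])
a=snap('side')[70:220,250:360];a=cv2.resize(a,(440,600),interpolation=2)
b=snap('top',)[160:250,220:310];b=cv2.resize(b,(360,360),interpolation=2);b=cv2.copyMakeBorder(b,0,240,0,0,0)
cv2.imwrite('pics/s9.png',np.hstack([a,b])[:,:,::-1])
E
```

```text
[0.5632449  0.20307836 0.08273967] [ 0.41025991 -0.74548534 -2.45605891] [-0.04922513  0.00258177  0.03935001] 0.5455379321456323
```

View pics/s9.png

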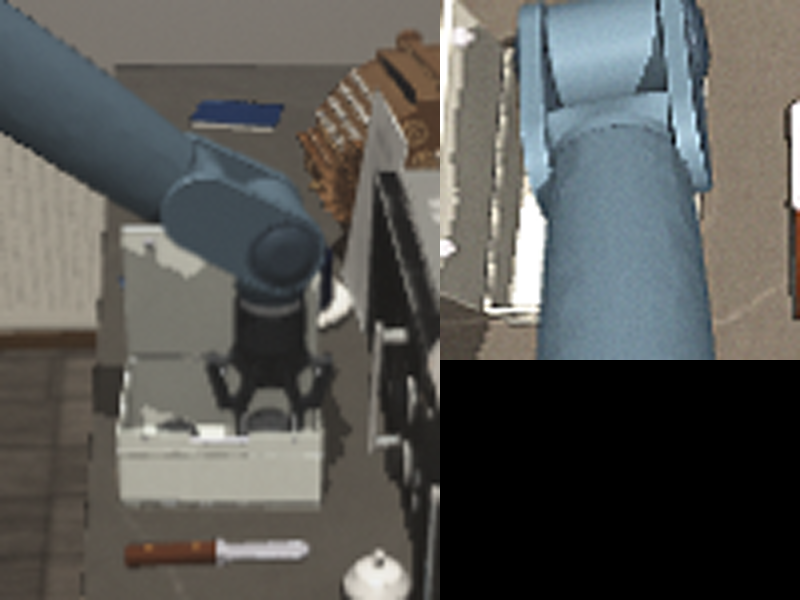

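The shaker is held upright between the fingers, at crop (268,420). Lifting it and carrying it to the tray.

Call:
play_rows --increments '[4.0, 0, 0, -2, 0, 0, 0, 4.0, 0, 0, -5, 0, 0, 0, 4.0, 0, 0, -5, 0, 0, 0, 4.0, -3, -0.43, 0, 0, 0, 0, 4.0, -5, -0.72, 0, 0, 0, 0, 4.0, -5, -0.72, 0, 0, 0, 0, 4.0, -5, -0.72, 0, 0, 0, 0, 4.0, -5, -0.72, 0, 0, 0, 0]' --grip_force 60

```text
clock: 23.0
position: [0.5186, -0.0267, 0.2039]
orientation: [0.001, 0.724, 0.69, 0.001]
ft_force: [0.6, 0.1, -1.4]
gripper_width: 0.537
gripper_force: 64.0
```

Call:
play_rows --increments '[4.0, -5, -0.72, 0, 0, 0, 0, 4.0, -5, -0.72, 0, 0, 0, 0, 4.0, -5, -0.72, 0, 0, 0, 0, 4.0, -3.3, -0.5, 0, 0, 0, 0, 4.0, 0, 0, 0, 0, 0, 0, 4.0, 0, 0, 0, 0, 0, 0]'

```text
clock: 23.75
position: [0.4835, -0.2063, 0.2031]
orientation: [0.0, 0.724, 0.69, 0.0]
ft_force: [-0.4, 1.1, -2.1]
gripper_width: 0.536
gripper_force: 64.0
```

```bash
python3 - <<'E'
from h import *
s=sense();print(s['clock'],s['position'],s['ft_force'],s['gripper_width'])
goto([.4836,-.2066,.0777],down(87.2))
E
```

```text
23.75 [ 0.48350133 -0.20628904  0.2030755 ] [-0.36174249  1.10835088 -2.06916773] 0.5361267360294055
shift cm [-0.03  0.   12.54]
turn deg [0.05 0.01 0.03]
```

Call:
play_rows --increments '[4.0, 0, 0, 5, 0, 0, 0, 4.0, 0, 0, 4.5, 0, 0, 0, 4.0, 0, 0, 2, 0, 0, 0, 4.0, 0, 0, 0.5, 0, 0, 0, 4.0, 0, 0, 0.3, 0, 0, 0, 4.0, 0, 0, 0.2, 0, 0, 0, 4.0, 0, 0, 0, 0, 0, 0]'

```text
clock: 24.62
position: [0.4838, -0.2068, 0.0781]
orientation: [0.001, 0.724, 0.69, 0.0]
ft_force: [-0.8, -0.2, -1.9]
gripper_width: 0.537
gripper_force: 64.1
```

Call:
play_rows --increments '[4.0, 0, 0, 0.15, 0, 0, 0, 4.0, 0, 0, 0.15, 0, 0, 0, 4.0, 0, 0, 0, 0, 0, 0]'

```text
clock: 25.0
position: [0.4837, -0.2071, 0.0758]
orientation: [0.0, 0.724, 0.69, -0.0]
ft_force: [-3.8, 1.6, 7.2]
gripper_width: 0.537
gripper_force: 65.1
```

Call:
play_rows --increments '[4.9, 0, 0, -0.1, 0, 0, 0, 5.2, 0, 0, 0, 0, 0, 0, 6.2, 0, 0, 0, 0, 0, 0, 6.2, 0, 0, 0, 0, 0, 0, 6.2, 0, 0, -3, 0, 0, 0, 6.2, 0, 0, -6, 0, 0, 0, 6.2, 0, 0, -6, 0, 0, 0, 6.2, 0, 0, 0, 0, 0, 0]'

```text
clock: 26.0
position: [0.4861, -0.2085, 0.2316]
orientation: [0.006, 0.724, 0.69, 0.001]
ft_force: [0.2, -0.2, -1.0]
gripper_width: 0.728
gripper_force: 0.0
```

```bash
cat > m2.py <<'E'
from h import *
im=snap('top');hsv=cv2.cvtColor(im,cv2.COLOR_RGB2HSV);g=cv2.cvtColor(im,cv2.COLOR_RGB2GRAY)
t=snap('side')
s=sense();print(s['clock'],s['position'],s['ft_force'],s['gripper_width'])
goto([.4605,.2125,.25],down(87.2))
E
python3 m2.py
```

```text
26.1 [ 0.48346885 -0.20665499  0.22568364] [-0.4500927   0.61448736 -0.82722143] 0.7226190052986965
shift cm [41.75 -4.32 -2.46]
turn deg [0.05 0.03 0.03]
```

```bash
python3 - <<'E'
from h import *
a=snap('top')[205:240,250:290];a=cv2.resize(a,(400,350),interpolation=cv2.INTER_CUBIC);a=cv2.copyMakeBorder(a,0,250,0,0,0)
b=snap('side')[150:290,255:350];b=cv2.resize(b,(400,600),interpolation=2)
cv2.imwrite('pics/z9.png',np.hstack([a,b])[:,:,::-1])
E
```

```text
(no output)
```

View pics/z9.png

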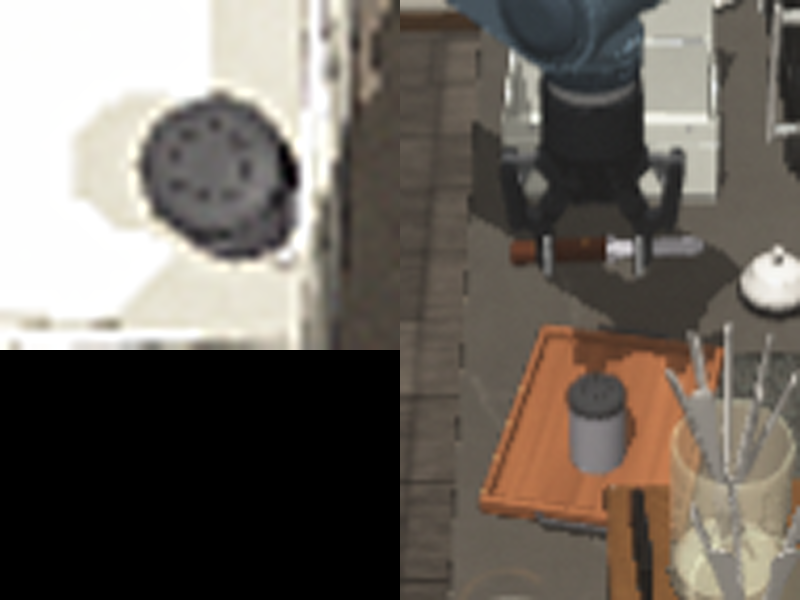

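Shaker 1 stands upright on the tray. Shaker 2's lid circle is centred at crop (213,164), which is full-image (270.9,221.0).

```bash
python3 - <<'E'
from h import *
p=onz('top',270.85,220.95,.071);print(p)
goto([p[0],p[1],.23],down(87.2))
E
```

```text
[0.46395086 0.21408811 0.071     ]
shift cm [41.87 -3.89 -0.57]
turn deg [-0.16 -0.1   0.03]
```

Call:
play_rows --increments '[5.8, 5.98, -0.56, 0, 0, 0, 0, 5.8, 5.98, -0.56, 0, 0, 0, 0, 5.8, 5.98, -0.56, 0, 0, 0, 0, 5.8, 5.98, -0.56, 0, 0, 0, 0, 5.8, 5.98, -0.56, 0, 0, 0, 0, 5.8, 5.98, -0.56, 0, 0, 0, 0, 5.8, 5.98, -0.53, 0, 0, 0, 0, 5.8, 0, 0, 0, 0, 0, 0]'

```text
clock: 27.2
position: [0.4629, 0.2165, 0.2231]
orientation: [-0.001, 0.722, 0.692, -0.002]
ft_force: [1.0, -1.0, 0.3]
gripper_width: 0.679
gripper_force: 0.0
```

Call:
play_rows --increments '[5.8, 0, 0, 5, 0, 0, 0, 5.8, 0, 0, 5, 0, 0, 0, 5.8, 0, 0, 2, 0, 0, 0, 5.8, 0, 0, 0.5, 0, 0, 0, 5.8, 0, 0, 0, 0, 0, 0]'

```text
clock: 27.82
position: [0.4648, 0.2128, 0.1002]
orientation: [-0.0, 0.724, 0.69, -0.0]
ft_force: [-0.8, -0.5, 0.9]
gripper_width: 0.68
gripper_force: 0.0
```

```bash
python3 - <<'E'
from h import *
s=sense();print(s['clock'],s['position'],s['ft_force'],s['gripper_width'])
goto([.464,.2141,.069],down(87.2))
E
```

```text
27.825 [0.46482446 0.21283542 0.10018779] [-0.81410283 -0.45587576  0.94168542] 0.679643535318319
shift cm [ 0.12 -0.09  3.12]
turn deg [-0.03  0.01 -0.02]
```

Call:
play_rows --increments '[5.8, 0.12, -0.05, 0.8, 0, 0, 0, 5.8, 0, 0, 0.6, 0, 0, 0, 5.8, 0, 0, 0.3, 0, 0, 0, 5.8, 0, 0, 0, 0, 0, 0]'

```text
clock: 28.32
position: [0.4642, 0.2146, 0.0831]
orientation: [-0.0, 0.724, 0.69, -0.0]
ft_force: [-0.5, 0.6, 0.4]
gripper_width: 0.679
gripper_force: 0.0
```

Call:
play_rows --increments '[5.8, 0, 0, 0.5, 0, 0, 0, 5.8, 0, 0, 0.4, 0, 0, 0, 5.8, 0, 0, 0.4, 0, 0, 0, 5.8, 0, 0, 0, 0, 0, 0]'

```text
clock: 28.82
position: [0.464, 0.2145, 0.0698]
orientation: [-0.0, 0.724, 0.69, -0.0]
ft_force: [0.6, -0.4, -0.1]
gripper_width: 0.677
gripper_force: 0.0
```

Call:
play_rows --increments '[5.8, 0, 0, 0.4, 0, 0, 0, 5.2, 0, 0, 0, 0, 0, 0, 4.8, 0, 0, 0, 0, 0, 0, 4.0, 0, 0, 0, 0, 0, 0, 4.0, 0, 0, 0, 0, 0, 0, 4.0, 0, 0, 0, 0, 0, 0]' --grip_force 50

```text
clock: 29.58
position: [0.4644, 0.2147, 0.0666]
orientation: [0.0, 0.724, 0.69, 0.0]
ft_force: [-1.4, 0.0, 3.5]
gripper_width: 0.541
gripper_force: 51.5
```

Call:
play_rows --increments '[4.0, 0, 0, -1, 0, 0, 0, 4.0, 0, 0, -2, 0, 0, 0, 4.0, 0, 0, -5, 0, 0, 0, 4.0, 0, 0, -5, 0, 0, 0, 4.0, -3, 0.5, 0, 0, 0, 0, 4.0, -5, 0.86, 0, 0, 0, 0, 4.0, -5, 0.86, 0, 0, 0, 0, 4.0, -5, 0.86, 0, 0, 0, 0]' --grip_force 60

```text
clock: 30.58
position: [0.4863, 0.0318, 0.1966]
orientation: [0.0, 0.724, 0.69, 0.0]
ft_force: [0.3, -0.4, -1.0]
gripper_width: 0.537
gripper_force: 62.0
```

Call:
play_rows --increments '[4.0, -5, 0.86, 0, 0, 0, 0, 4.0, -5, 0.86, 0, 0, 0, 0, 4.0, -3.2, 0.6, 0, 0, 0, 0, 4.0, -2, 0.33, 0, 0, 0, 0, 4.0, 0, 0, 0, 0, 0, 0, 4.0, 0, 0, 0, 0, 0, 0]'

```text
clock: 31.32
position: [0.5053, -0.1188, 0.1961]
orientation: [-0.0, 0.724, 0.69, 0.0]
ft_force: [-0.5, 0.7, -1.3]
gripper_width: 0.542
gripper_force: 62.0
```

```bash
python3 - <<'E'
from h import *
s=sense();print(s['clock'],s['position'],s['ft_force'],s['gripper_width'])
goto([.5054,-.1196,.0762],down(87.2))
E
```

```text
31.325 [ 0.50527886 -0.11884718  0.19611884] [-0.4757887   0.66955698 -1.31846799] 0.5416506111912424
shift cm [-0.08  0.02 11.99]
turn deg [-0.03 -0.03  0.08]
```

Call:
play_rows --increments '[4.0, 0, 0, 5, 0, 0, 0, 4.0, 0, 0, 4, 0, 0, 0, 4.0, 0, 0, 2, 0, 0, 0, 4.0, 0, 0, 0.5, 0, 0, 0, 4.0, 0, 0, 0.3, 0, 0, 0, 4.0, 0, 0, 0.15, 0, 0, 0, 4.0, 0, 0, 0, 0, 0, 0]'

```text
clock: 32.2
position: [0.506, -0.1199, 0.0776]
orientation: [0.001, 0.724, 0.69, 0.0]
ft_force: [0.7, 0.4, -1.6]
gripper_width: 0.538
gripper_force: 62.0
```

Call:
play_rows --increments '[4.0, 0, 0, 0.15, 0, 0, 0, 4.0, 0, 0, 0.1, 0, 0, 0, 4.0, 0, 0, 0, 0, 0, 0]'

```text
clock: 32.58
position: [0.5059, -0.1201, 0.0756]
orientation: [0.0, 0.724, 0.69, -0.0]
ft_force: [-3.3, 1.0, 7.2]
gripper_width: 0.535
gripper_force: 62.8
```

Call:
play_rows --increments '[4.9, 0, 0, -0.1, 0, 0, 0, 5.2, 0, 0, 0, 0, 0, 0, 6.2, 0, 0, 0, 0, 0, 0, 6.2, 0, 0, 0, 0, 0, 0, 6.2, 0, 0, -3, 0, 0, 0, 3, 0, 0, -6, 0, 0, 0, 0, 0, 0, -6, 0, 0, 0, 0, 0, 0, -6, 0, 0, 0]'

```text
clock: 33.58
position: [0.5051, -0.1196, 0.2871]
orientation: [0.0, 0.724, 0.69, -0.0]
ft_force: [0.2, -0.3, 0.2]
gripper_width: 0.087
gripper_force: 0.0
```

Call:
play_rows --increments '[0, 0, 0, -6, 0, 0, 0, 0, 0, 0, -3, 0, 0, 0, 0, 0, 0, 0, 0, 0, 0]'

```text
clock: 33.95
position: [0.5064, -0.1202, 0.3784]
orientation: [0.003, 0.724, 0.69, 0.001]
ft_force: [-0.1, 0.2, -0.1]
gripper_width: 0.005
gripper_force: 0.0
```

```bash
python3 - <<'E'
from h import *
s=sense();print(s['clock'],s['position'],s['ft_force'],s['gripper_width'])
goto([.5195,.40,.36],down(87.2))
# lid front edge corners in crop s7: (222.2,158.7) & (215.2,231)
for u,v in[(221.9,158.4),(215,231)]:
    print(onz('top',u,v,.252))
E
```

```text
33.95 [ 0.50636679 -0.1201825   0.37836139] [-0.11162747  0.2367408  -0.10425071] 0.005382097959761157
shift cm [52.03 -1.21  1.71]
turn deg [0.32 0.13 0.03]
[0.62830568 0.33832816 0.252     ]
[0.41024131 0.3518928  0.252     ]
```

Call:
play_rows --increments '[0, 5.8, -0.15, 0, 0, 0, 0, 0, 5.8, -0.15, 0, 0, 0, 0, 0, 5.8, -0.15, 0, 0, 0, 0, 0, 5.8, -0.15, 0, 0, 0, 0, 0, 5.8, -0.15, 0, 0, 0, 0, 0, 5.8, -0.15, 0, 0, 0, 0, 0, 5.8, -0.15, 0, 0, 0, 0, 0, 5.8, -0.15, 0, 0, 0, 0]'

```text
clock: 34.95
position: [0.5151, 0.3459, 0.3724]
orientation: [-0.001, 0.724, 0.69, -0.002]
ft_force: [1.0, 0.7, 0.0]
gripper_width: -0.001
gripper_force: 0.0
```

Call:
play_rows --increments '[0, 5.6, 0, 0, 0, 0, 0, 0, 0, 0, 0, 0, 0, 0, 0, 0, 0, 5, 0, 0, 0, 0, 0, 0, 5, 0, 0, 0, 0, 0, 0, 3, 0, 0, 0, 0, 0, 0, 0, 0, 0, 0]'

```text
clock: 35.7
position: [0.5166, 0.3982, 0.2403]
orientation: [-0.001, 0.724, 0.689, -0.004]
ft_force: [0.5, 0.6, 0.2]
gripper_width: -0.003
gripper_force: 0.0
```

```bash
python3 - <<'E'
from h import *
s=sense();print(s['clock'],s['position'],s['ft_force'],s['gripper_width'])
goto([.5184,.355,.243],down(87.2))
E
```

```text
35.7 [0.51663549 0.39821643 0.24028261] [0.54578013 0.61482551 0.16285478] -0.0028943294407557858
shift cm [-4.31  0.39 -0.25]
turn deg [-0.44  0.27 -0.02]
```

Call:
play_rows --increments '[0, -2.2, 0, 0, 0, 0, 0, 0, -2.1, 0, 0, 0, 0, 0, 0, -2.6, 0, 0.1, 0, 0, 0, 0, -2.55, 0, 0.57, 0, 0, 0, 0, -2.35, 0, 1.07, 0, 0, 0, 0, -2.13, 0, 1.52, 0, 0, 0, 0, -1.76, 0, 1.9, 0, 0, 0, 0, -1.35, 0, 2.23, 0, 0, 0]'

```text
clock: 36.7
position: [0.511, 0.2288, 0.1716]
orientation: [0.001, 0.724, 0.69, 0.001]
ft_force: [0.2, 1.2, 0.1]
gripper_width: 0.003
gripper_force: 0.5
```

Call:
play_rows --increments '[0, 0, 0, 0, 0, 0, 0, 0, -0.9, 0, 1.2, 0, 0, 0, 0, -0.3, 0, 1.2, 0, 0, 0, 0, 0, 0, 0, 0, 0, 0]'

```text
clock: 37.2
position: [0.5091, 0.2178, 0.1462]
orientation: [-0.001, 0.724, 0.69, -0.001]
ft_force: [-1.2, 0.3, 0.4]
gripper_width: 0.001
gripper_force: 0.0
```

Call:
play_rows --increments '[0, -0.5, 0, -0.3, 0, 0, 0, 0, -1.1, 0, 0, 0, 0, 0, 0, 0, 0, 1, 0, 0, 0, 0, 0, 0, 0.6, 0, 0, 0, 0, 0, 0, 0.4, 0, 0, 0, 0, 0, 0, 0, 0, 0, 0]'

```text
clock: 37.95
position: [0.5088, 0.2021, 0.1299]
orientation: [-0.0, 0.724, 0.69, -0.0]
ft_force: [-0.1, -0.3, 0.0]
gripper_width: -0.001
gripper_force: 0.0
```

Call:
play_rows --increments '[0, 0, 0, 0.3, 0, 0, 0, 0, 0, 0, 0.3, 0, 0, 0, 0, 0, 0, 0.3, 0, 0, 0, 0, 0, 0, 0.2, 0, 0, 0, 0, 0, 0, 0.1, 0, 0, 0, 0, 0, 0, 0, 0, 0, 0]'

```text
clock: 38.7
position: [0.5092, 0.2021, 0.119]
orientation: [-0.0, 0.724, 0.69, -0.0]
ft_force: [-2.0, -1.4, 5.5]
gripper_width: -0.001
gripper_force: 2.6
```

Call:
play_rows --increments '[0, 0, 0, 0.15, 0, 0, 0, 0, 0, 0, 0.15, 0, 0, 0, 0, 0, 0, 0.1, 0, 0, 0, 0, 0, 0, 0, 0, 0, 0]'

```text
clock: 39.2
position: [0.5095, 0.2022, 0.1185]
orientation: [-0.0, 0.724, 0.69, -0.001]
ft_force: [-13.3, -4.1, 28.7]
gripper_width: -0.002
gripper_force: 13.9
```

Firm stop at the shut height with 29 N pressed. Retracting and checking.

Call:
play_rows --increments '[0, 0, 0, -0.6, 0, 0, 0, 0, 0, 0, -4, 0, 0, 0, 0, 0, 0, -6, 0, 0, 0, 0, 0, 0, -6, 0, 0, 0, 0, -6, 0, -6, 0, 0, 0, 0, -6, 0, -3, 0, 0, 0, 0, -6, 0, 0, 0, 0, 0, 0, 0, 0, 0, 0, 0, 0]'

```text
clock: 40.2
position: [0.5013, 0.039, 0.3525]
orientation: [0.0, 0.726, 0.688, 0.0]
ft_force: [0.3, 0.5, -0.4]
gripper_width: -0.001
gripper_force: 0.0
```

```bash
python3 - <<'E'
from h import *
s=sense();print(s['clock'],s['position'],s['ft_force'])
a=snap('side')[130:260,250:360];a=cv2.resize(a,(430,600),interpolation=2)
b=snap('top')[150:250,215:425];b=cv2.resize(b,(370,190),interpolation=2);b=cv2.copyMakeBorder(b,0,410,0,0,0)
cv2.imwrite('pics/s10.png',np.hstack([a,b])[:,:,::-1])
E
```

```text
40.2 [0.50130194 0.03899311 0.35250233] [ 0.26838201  0.48603772 -0.35020798]
```

View pics/s10.png

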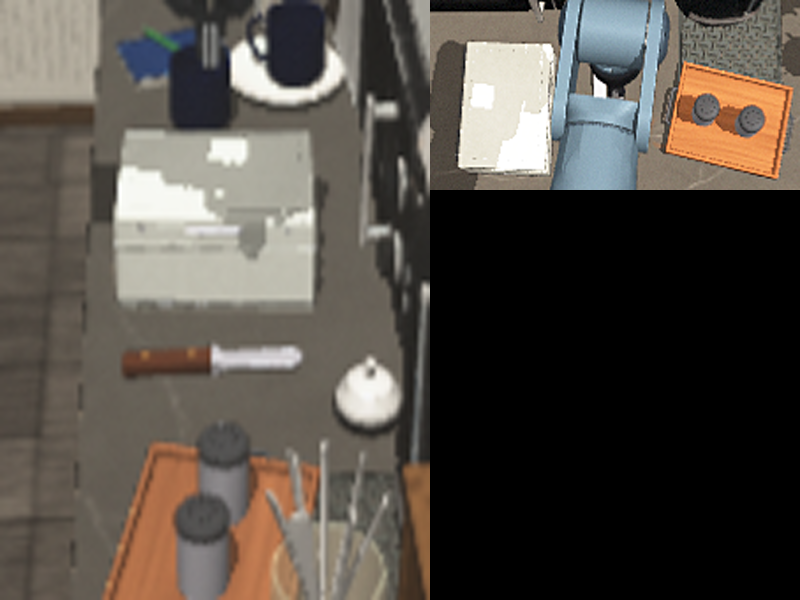

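The lid is shut, with the slot band at crop y 232 as at the start. The knife is flat in front of the tin and both shakers stand upright, well inside the tray.

```bash
python3 -c "
from cell import arm
print(arm.sign_off())"
```

```text
the job is handed in; nothing more can be done
None
```

The job is handed in after about 40 s: lid levered free and swung open with the knife, knife laid flat on the worktop, both shakers (only two were in the tin) upright on the tray, lid pressed shut at 29 N, bystanders not touched. No verdict came back at sign-off, and lowering onto the first shaker the gripper hit an obstruction, probably the tin wall, at up to 69 N vertically, which could count against the 40 N limit if the gripper's body rather than a finger made the contact.

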